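# Open the balcony key box with its thumbwheel code

### The arm

A 6-joint arm with a two-finger parallel gripper is mounted at the origin on the work surface. World frame = base frame: x ahead of the robot, y to its left, z up, the work surface at z = 0. Lengths are in m, angles in degrees, forces in N, time in s.
With the tool pointing down it reaches from about 0.3 to 0.875 m from the base axis. Payload 6.4 kg.
Tool frame: the origin (TCP) lies at the very end of the fingers, on their centre line; the grasp point (between the pads) lies 19 mm behind it; z points along the fingers, y is the line along which they close (so a half turn about z gives the same grasp; the last joint's range is limited). The gripper opens to 88 mm and grips with 3 to 60 N. Pads are 18 mm wide; open, the fingers measure 123 mm over their backs; the gripper's body (75 mm by 187 mm) begins 45 mm behind the grasp point.
Start: joints at [65.357, 10.359, 92.074, -0, 77.567, -11.82], TCP at [0.128, 0.561, 0.239] pointing down, gripper open.
Joint ranges: [-171.53, 171.53], [-51.25, 118.39], [17.06, 147.69], [-65.23, 245.23], [0, 150.52], [-178.68, 178.68]. Speed limits (degrees/s): [147.25, 147.25, 172.46, 180, 180, 180].

### API

Orientations are given as a 3x3 rotation matrix whose columns are the frame's x, y, z axes.
In Python, from plant import manip, optics gives the robot as it stands.
- The arm moves only by the tool move_arm, never from a script. Its argument "targets" is a list of rows, each an object with "translation": the shift along the tool's x, y, z in cm, a list of three; "roll": the turn about the tool's z in rad; "gripper": the gripper's target within -1 to 1 (shut at 1, half-way at 0, fully open at -1). A call has 1 to 20 rows; each row is the pose to reach, as a shift and turn from the pose commanded when the call began, along the tool's axes at that moment; what a row does not reach only later rows make up. A row lasts 1/8 s, in which the tool goes at most 62.5 mm and 10.7 degrees, less where a joint would pass 70% of its speed; a pose out of reach is approached as far as the arm can. A call with a gripper value outside its range is refused whole. The fingers move at their own pace and stop on an object; the grip force is fixed at half the most. Time passes only in rows, so rows that repeat a pose let the fingers close. It gives the time, the measured TCP pose, the force, the opening and the grip force at its end, in the units of the state.
- manip.get_state(): the state, without advancing time (a new reading comes with each control period).
- optics.get_image(name): name is "side" or "top"; returns (picture, depth): 480x640x3 uint8, red, green, blue; 480x640 float32, m along the optical axis (not along the pixel's ray), 0 where there is no reading.
- optics.calibration(name): a dict with "mtx" (3x3 intrinsics, pixels), "k1" (the pictures are not rectified: a ray, as slopes to the right and down, at radius r is drawn at 1 + k1 r^2 times it, then the intrinsics apply), "origin" and "orientation" of the camera in the world. Camera axes: x right, y down, z forward; pixel columns grow to the right and rows downward; lengths in m; the calibration is good to about 2 mm. A picture is of the moment at which its call begins. calibration takes no time and is no camera call.
- manip.hand_in(): hands the job in; it is judged then, once.
The state is a dict: "time": time; "joint_positions": joint angles; "joint_vel": joint speeds; "tau": joint torques, N m; "eef_pos": TCP position; "eef_rot": TCP orientation; "contact_force": force on the tool from outside, world axes, zero at the start; "wrist_torque": the same for the moment, N m; "finger_gap": finger opening in m; "grasp_force": force on a finger pad.
Only numpy, scipy, OpenCV 4.12 (cv2) and the standard library are available. Lean on these libraries where they do the work, as an engineer would, in place of code of your own. Each camera call takes 0.05 s, during which the arm holds its last target. There are 200 camera calls.

### The job

Open the grey key box: roll its left thumbwheel until four dots face straight up and its right thumbwheel until two dots do, leaving the middle one on its five, so that the code reads 4-5-2 from left to right as seen from the robot. Then push the metal cover by its ridge, away from the wheels, until it is fully open, and let go. Handle the box gently (never with more than 20 N) and leave the mate cup, sugar jar and flask where they stand.

Things in the scene. Friction and masses are not known exactly. Their poses are not given: they have to be found in the camera images.
- keybox: Key box fixed to the cabinet top: dark plinth 166 x 142 x 20 mm, on it a grey head 150 (x) x 124 (y) mm, panel 40 mm up without shims. Origin: centre of the underside; x points from the wheels to the cover, y to the left wheel's side, z up. Shims raise the head, wheels and cover together 3 to 17 mm above all heights given here; this is not measured: feel for it. Load no part above 20 N.
- wheel_left_top (a point): Top of the left wheel without shims, 52 mm up (truly 3 to 17 mm higher), fixed to the plinth, axes as the key box. White wheel, radius 25, 14 wide, axle along y, 12 mm of it out of the panel. Six numbers as black dots; the one facing straight up is set. Turned by pressing a closed fingertip on top and dragging it along x. Sits at x -40, y +34 mm in the key box.
- wheel_mid_top (a point): Top of the middle wheel without shims, the same kind, at x -40, y 0 (wheels are 34 mm apart). All wheels have sprung axles: they give way down after 2 N of preload, at 3.5 N per mm, and bottom hard after 3 mm (12 N).
- wheel_right_top (a point): Top of the right wheel without shims, the same kind, at x -40, y -34 mm. All wheels hold by friction without clicks: turning takes about 4 N along the rim, so press with 6 to 9 N or the finger slips; how much it slips varies.
- cover_grip (a point): Middle of the ridge face that looks to the wheels, cover shut; 53 mm up without shims, fixed to the plinth, axes as the key box. The ridge (x 48 to 56 mm shut, 70 mm long along y, top 62 mm up) stands on the aluminium cover plate (98 mm wide, x 2 to 68 mm shut, top 44.5 mm up; all without shims), which runs in two side rails (tops 10 mm above the panel) over the key well.
- wheel_left (a joint): Angle of the left wheel, rad; grows as its top rolls away from the robot (key box +x; 25 mm at the rim per rad). Number n faces up at (n - 1) x 1.0472: four at 3.142. Stops at -0.1 and 5.34.
- wheel_mid (a joint): The same for the middle wheel: five at 4.189, where it already stands to about 0.08 rad.
- wheel_right (a joint): The same for the right wheel: two at 1.047.
- cover (a joint): How far the cover is pushed open along key box +x, m: 0 shut, 0.040 at its hard stop. It slides with 3 N of friction. Unless all three wheels are within about 0.2 rad of the code, pins inside stop it after 4 to 5 mm.
- mate_cup: Black silicone mate cup, 72 mm across, 85 mm high, standing on the coaster beside the box; origin: centre of its underside. Leave alone.
- sugar_jar: Glass sugar jar with a steel lid, 84 mm across, 101 mm high, beside the box; origin: centre of its underside. Leave alone.
- flask: Steel vacuum flask, 76 mm across, 258 mm high; origin: centre of its underside. Leave alone.

How it is judged:
By the outcome, as a careful person would: the job done as asked, in the order asked, and still so for the second after the job is handed in, with the robot touching nothing.
It also fails if it takes over 72 s, if anything falls off the work surface, if the arm or the gripper's body presses on something with over 40 N, if the wrist force passes 120 N, or if a joint passes its speed limit or range.

## Working session

There is one attempt and no reset: what is moved stays moved. The work goes in short steps, Python scripts to look and compute and a tool call to move; the robot and the scene stay as the last step left them, time stands still between calls to the robot, and variables do not carry over. Pictures are saved under pics/ and viewed, at most 10 in all, crops included, and the job is handed in when it is done.

Besides the shell and the picture viewer there is one more tool, called after "Call:" in YAML: its name, and indented under it one key for each argument. move_arm: Moves the arm, as the interface text tells. Its arguments: {"type":"object","properties":{"targets":{"type":"array","items":{"type":"object","properties":{"translation":{"type":"array","items":{"type":"number"}},"roll":{"type":"number"},"gripper":{"type":"number"}}}}},"required":["targets"]}

```bash
mkdir -p pics; cat > h.py <<'E'
import numpy as np, cv2
from plant import manip, optics
def cal(n):
    c=optics.calibration(n); return np.array(c["mtx"]),c["k1"],np.array(c["origin"]),np.array(c["orientation"])
def pt(n,u,v,d):
    K,k1,o,R=cal(n); q=np.array([(u-K[0,2])/K[0,0],(v-K[1,2])/K[1,1]]); s=q.copy()
    for _ in range(20): s=q/(1+k1*(s@s))
    return o+R@(np.array([s[0],s[1],1])*d)
def ptz(n,u,v,z):
    a=pt(n,u,v,0.0);b=pt(n,u,v,1.0); return a+(b-a)*(z-a[2])/(b[2]-a[2])
def px(n,p):
    K,k1,o,R=cal(n); c=R.T@(np.array(p)-o); s=c[:2]/c[2]; s=s*(1+k1*(s@s)); return K[0,0]*s[0]+K[0,2],K[1,1]*s[1]+K[1,2]
E
python3 - <<'E'
from h import *
for n in("side","top"):
    im,d=optics.get_image(n); cv2.imwrite(f"pics/{n}0.png",im[:,:,::-1]); np.save(n+"0.npy",d); print(n,cal(n))
print(manip.get_state())
E
```

```text
side (array([[549.81017496,   0.        , 320.60572587],
       [  0.        , 549.81017496, 241.48015909],
       [  0.        ,   0.        ,   1.        ]]), -0.13476117989154673, array([-0.11679476, -0.70765474,  0.95251854]), array([[ 0.69053221, -0.51603902,  0.50682244],
       [-0.72328718, -0.4970808 ,  0.47933948],
       [ 0.00457383, -0.69757753, -0.71649471]]))
top (array([[525.39116791,   0.        , 329.78311722],
       [  0.        , 525.39116791, 246.71428722],
       [  0.        ,   0.        ,   1.        ]]), -0.054722861937053585, array([ 0.39840559, -0.07570984,  1.33518891]), array([[ 0.00674107, -0.9945099 ,  0.10442519],
       [-0.99967691, -0.00926157, -0.02367083],
       [ 0.02450802, -0.10423188, -0.99425101]]))
{'time': 0.1, 'joint_positions': array([ 6.53569853e+01,  1.03951941e+01,  9.21264045e+01,  2.27403197e-04,
        7.75660141e+01, -1.18179028e+01]), 'joint_vel': array([-0.00975207, -0.19039208, -0.12788835, -0.06296408,  0.04013551,
       -0.06777448]), 'tau': array([-3.09107236e-04, -4.34817874e+01, -3.42698872e+01,  7.03916349e-02,
        3.40167561e-02, -1.89755224e-05]), 'eef_pos': array([0.12739298, 0.56022117, 0.23792016]), 'eef_rot': array([[-9.75051867e-01,  2.21976227e-01, -6.41113305e-04],
       [ 2.21976926e-01,  9.75050930e-01, -1.38824453e-03],
       [ 3.16960841e-04, -1.49592279e-03, -9.99998831e-01]]), 'contact_force': array([ 0.21829651,  0.27533664, -0.44579662]), 'wrist_torque': array([-0.03003076, -0.00800309, -0.01145732]), 'grasp_force': 0.0, 'finger_gap': 0.08813334268064558}
```

View pics/side0.png

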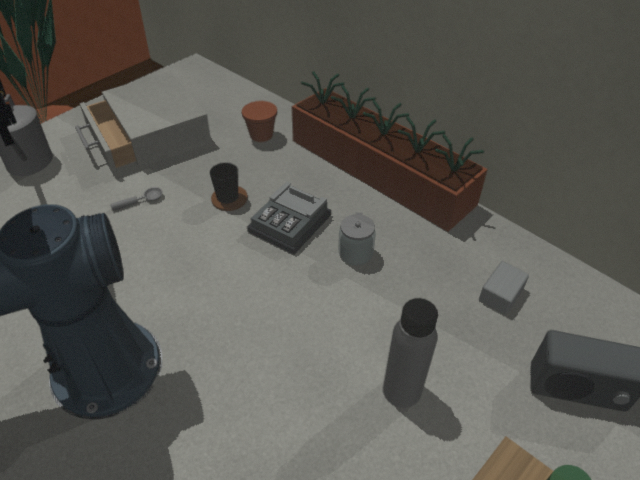

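View pics/top0.png

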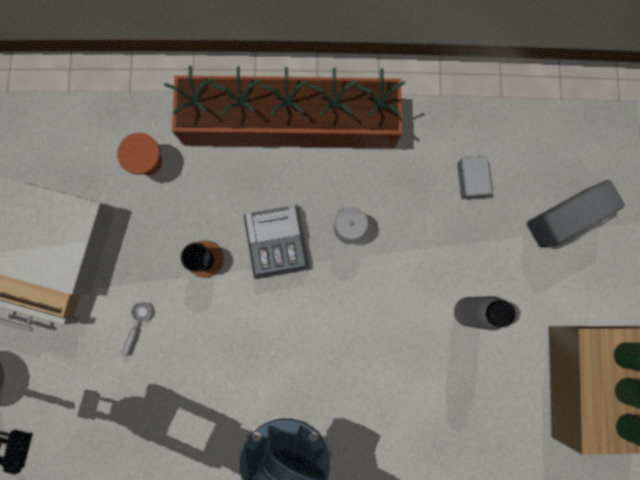

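The side view shows the box near (290,215). In the top view it is near (277,241), with its wheels at about (264,256), (278,255) and (292,253). I'll enlarge both.

```bash
python3 - <<'E'
from h import *
a=cv2.imread("pics/top0.png")[195:285,235:320]; b=cv2.imread("pics/side0.png")[175:260,240:340]
a=cv2.resize(a,(400,424),interpolation=cv2.INTER_CUBIC); b=cv2.resize(b,(400,340),interpolation=cv2.INTER_CUBIC)
o=np.zeros((424,800,3),np.uint8); o[:,:400]=a;o[:340,400:]=b; cv2.imwrite("pics/c0.png",cv2.convertScaleAbs(o,alpha=1.6))
E
```

```text
(no output)
```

View pics/c0.png

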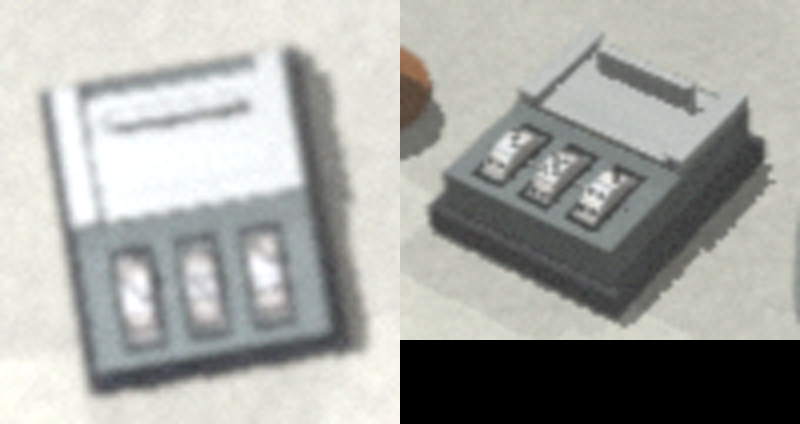

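```bash
python3 - <<'E'
from h import *
from scipy.optimize import least_squares as LS
T=lambda u,v:(235+u/4.706,195+v/4.71); S=lambda u,v:(240+(u-400)/4,175+v/4)
# (view, px, box point, shim?)
F=[("top",T(139,297),(-40,34,46,1)),("top",T(204,290),(-40,0,46,1)),("top",T(268,282),(-40,-34,46,1)),
("top",T(97,375),(-75,62,40,1)),("top",T(333,333),(-75,-62,40,1)),("top",T(42,92),(75,62,50,1)),("top",T(288,50),(75,-62,50,1)),
("side",S(447,182),(-75,62,40,1)),("side",S(620,250),(-75,-62,40,1)),("side",S(748,97),(75,-62,50,1)),
("side",S(511,152),(-40,34,46,1)),("side",S(558,172),(-40,0,46,1)),("side",S(605,195),(-40,-34,46,1)),
("side",S(628,322),(-83,-71,0,0))]
def w(p,b):
    x,y,a,s=p; c,sn=np.cos(a),np.sin(a); q=np.array(b[:3])/1000
    return np.array([x+c*q[0]-sn*q[1],y+sn*q[0]+c*q[1],q[2]+s*b[3]])
f=lambda p:np.ravel([np.subtract(px(n,w(p,b)),u) for n,u,b in F])
r=LS(f,[0.4,0,0.1,0.01],loss="soft_l1"); print(r.x,np.degrees(r.x[2])); print(f(r.x).reshape(-1,2).round(1))
p=r.x; np.save("pose.npy",p)
for b in [(-40,34,52,1),(-40,0,52,1),(-40,-34,52,1),(48,0,53,1)]: print(b,w(p,b).round(4))
# depth check: panel
d=np.load("top0.npy"); 
for b in [(-68,0,40,1),(-8,0,40,1),(30,0,44.5,1),(-40,17,40,1),(-100,0,0,0)]:
    u,v=px("top",w(p,b)); i,j=int(round(v)),int(round(u)); print(b,pt("top",u,v,np.median(d[i-1:i+2,j-1:j+2])).round(4))
for n,q in(("top",(180,255)),("top",(350,222)),("side",(225,180)),("side",(357,225))):
    print(n,q,ptz(n,*q,0.09).round(3))
# big wheel crops
s=cv2.imread("pics/side0.png"); t=cv2.imread("pics/top0.png")
A=cv2.resize(s[202:234,256:304],(800,534),interpolation=cv2.INTER_CUBIC)
cv2.imwrite("pics/w0.png",cv2.convertScaleAbs(A,alpha=1.5))
E
```

```text
[0.54874506 0.02748691 0.20184168 0.0046629 ] 11.56467659303561
[[ 0.2  0.5]
 [ 0.1 -0.7]
 [ 0.1 -1.6]
 [ 0.7  0.3]
 [ 0.3 -0.5]
 [ 1.   0.3]
 [-1.8 -0.2]
 [-1.3 -1.5]
 [-1.9  1.2]
 [ 0.1 -0. ]
 [ 0.5  0.1]
 [ 0.3  0.2]
 [ 0.3 -0.2]
 [-2.  -0. ]]
(-40, 34, 52, 1) [0.5027 0.0528 0.0567]
(-40, 0, 52, 1) [0.5096 0.0195 0.0567]
(-40, -34, 52, 1) [ 0.5164 -0.0138  0.0567]
(48, 0, 53, 1) [0.5958 0.0371 0.0577]
(-68, 0, 40, 1) [0.482  0.0137 0.0466]
(-8, 0, 40, 1) [0.5407 0.0258 0.0462]
(30, 0, 44.5, 1) [0.578  0.0334 0.0503]
(-40, 17, 40, 1) [0.506  0.0359 0.0468]
(-100, 0, 0, 0) [4.508e-01 7.400e-03 1.000e-04]
top (180, 255) [0.506 0.25  0.09 ]
top (350, 222) [ 0.589 -0.153  0.09 ]
side (225, 180) [0.483 0.186 0.09 ]
side (357, 225) [ 0.588 -0.154  0.09 ]
```

View pics/w0.png

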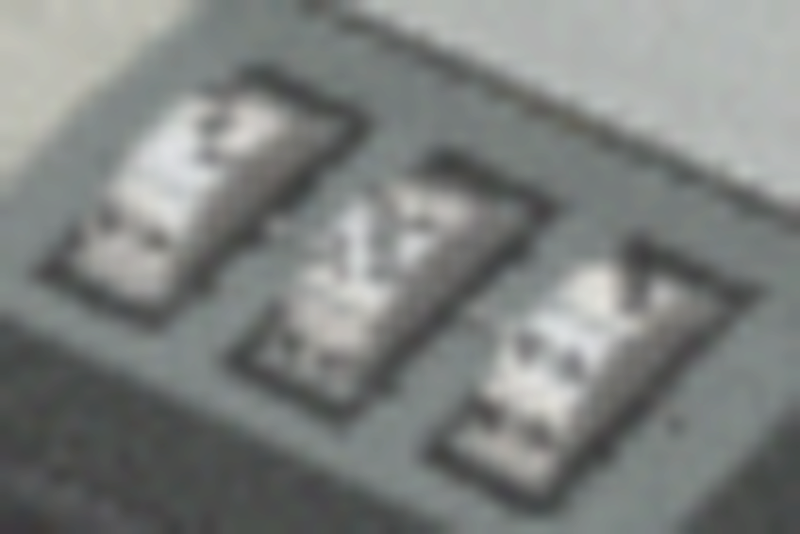

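The five on the middle wheel is centred near (380,235), but the outer wheels are ambiguous. I'll unwrap all three wheel surfaces, using the middle one (known to be five) as the reference.

```bash
cat > unwrap.py <<'E'
from h import *
def w(p,q): 
    c,s=np.cos(p[2]),np.sin(p[2]); return np.array([p[0]+c*q[0]-s*q[1],p[1]+s*q[0]+c*q[1],q[2]])
def unwrap(ims,out,shim=0.0065):
    p=np.load("pose.npy"); th=np.radians(np.linspace(65,-65,261)); ys=np.linspace(.009,-.009,80); rows=[]
    for n,im in ims.items():
        t=[]
        for y0 in(.034,0,-.034):
            m=np.array([[px(n,w(p,(-.04+.025*np.sin(a),y0+y,.027+shim+.025*np.cos(a)))) for y in ys] for a in th],np.float32)
            o=cv2.remap(im,m[:,:,0],m[:,:,1],cv2.INTER_CUBIC); o=cv2.normalize(o,None,0,255,cv2.NORM_MINMAX)
            for k in(-60,-30,0,30,60): cv2.line(o,(0,130-2*k),(6,130-2*k),(0,0,255),1)
            t+= [cv2.resize(o,(125,550)),np.zeros((550,8,3),np.uint8)]
        rows.append(np.hstack(t))
    cv2.imwrite(out,np.hstack(rows))
E
python3 - <<'E'
from unwrap import *
unwrap({n:cv2.imread(f"pics/{n}0.png") for n in("side","top")},"pics/u0.png")
E
```

```text
Traceback (most recent call last):
  File "unwrap.py", line 9, in unwrap
    m=np.array([[px(n,w(p,(-.04+.025*np.sin(a),y0+y,.027+shim+.025*np.cos(a)))) for y in ys] for a in th],np.float32)
                 ~~^^^^^^^^^^^^^^^^^^^^^^^^^^^^^^^^^^^^^^^^^^^^^^^^^^^^^^^^^^^^
  File "h.py", line 12, in px
    K,k1,o,R=cal(n); c=R.T@(np.array(p)-o); s=c[:2]/c[2]; s=s*(1+k1*(s@s)); return K[0,0]*s[0]+K[0,2],K[1,1]*s[1]+K[1,2]
             ~~~^^^
  File "h.py", line 4, in cal
    c=optics.calibration(n); return np.array(c["mtx"]),c["k1"],np.array(c["origin"]),np.array(c["orientation"])
ValueError: time passes only in moves, steps and waits
```

Too many calibration calls, so I'll cache the result.

```bash
sed -i 's/^def cal/import functools\n@functools.lru_cache\ndef cal/' h.py
python3 - <<'E'
from unwrap import *
unwrap({n:cv2.imread(f"pics/{n}0.png") for n in("side","top")},"pics/u0.png")
print(manip.get_state()["time"])
E
```

```text
0.1
```

View pics/u0.png

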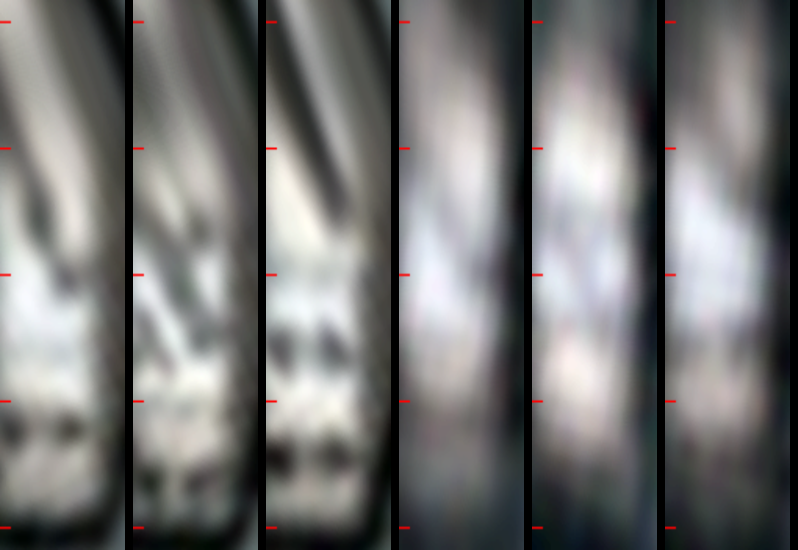

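Unwrapping gives these wheel angles:
- **Left:** just past three, about 2.27 rad, so it needs roughly +0.87.
- **Right:** between three and four, about 2.6 rad, so it needs roughly −1.55.

I'll close the fingers with their long section along box x and hover over the left wheel.

Call:
move_arm:
  targets:
    - {"translation": [-46.8,-41.7,11.9],"roll": 1.145,"gripper": 1}
    - {"translation": [-46.8,-41.7,11.9],"roll": 1.145,"gripper": 1}
    - {"translation": [-46.8,-41.7,11.9],"roll": 1.145,"gripper": 1}
    - {"translation": [-46.8,-41.7,11.9],"roll": 1.145,"gripper": 1}
    - {"translation": [-46.8,-41.7,11.9],"roll": 1.145,"gripper": 1}
    - {"translation": [-46.8,-41.7,11.9],"roll": 1.145,"gripper": 1}
    - {"translation": [-46.8,-41.7,11.9],"roll": 1.145,"gripper": 1}
    - {"translation": [-46.8,-41.7,11.9],"roll": 1.145,"gripper": 1}
    - {"translation": [-46.8,-41.7,11.9],"roll": 1.145,"gripper": 1}
    - {"translation": [-46.8,-41.7,11.9],"roll": 1.145,"gripper": 1}
    - {"translation": [-46.8,-41.7,11.9],"roll": 1.145,"gripper": 1}
    - {"translation": [-46.8,-41.7,11.9],"roll": 1.145,"gripper": 1}
    - {"translation": [-46.8,-41.7,11.9],"roll": 1.145,"gripper": 1}
    - {"translation": [-46.8,-41.7,11.9],"roll": 1.145,"gripper": 1}
    - {"translation": [-46.8,-41.7,11.9],"roll": 1.145,"gripper": 1}
    - {"translation": [-46.8,-41.7,11.9],"roll": 1.145,"gripper": 1}

```text
time: 2.1
eef_pos: [0.4913, 0.0507, 0.1199]
eef_rot: [[-0.202, 0.979, 0.0], [0.979, 0.202, -0.0], [-0.0, 0.0, -1.0]]
contact_force: [-0.8, -1.0, -0.6]
finger_gap: 0.0004
grasp_force: 0.0
```

```bash
cat > st.py <<'E'
from h import *
s=manip.get_state(); p=np.load("pose.npy"); c,q=np.cos(p[2]),np.sin(p[2]); B=np.array([[c,-q],[q,c]])
print("t",s["time"],"eef",s["eef_pos"].round(4),"box mm",(1e3*B.T@(s["eef_pos"][:2]-p[:2])).round(1),"yawY",np.degrees(np.arctan2(s["eef_rot"][1,1],s["eef_rot"][0,1])).round(2),"tilt",s["eef_rot"][:2,2].round(4),"F box",(B.T@s["contact_force"][:2]).round(2),s["contact_force"][2].round(2),"gap",round(s["finger_gap"],4))
E
python3 - <<'E'
import st
from h import *
im,d=optics.get_image("side"); cv2.imwrite("pics/s1.png",cv2.convertScaleAbs(cv2.resize(im[120:270,210:370,::-1],(640,600),interpolation=cv2.INTER_CUBIC),alpha=1.5))
E
```

```text
t 2.1 eef [0.4913 0.0507 0.1199] box mm [-51.6  34.3] yawY 11.63 tilt [ 0.0004 -0.    ] F box [-0.98 -0.81] -0.57 gap 0.0004
```

View pics/s1.png

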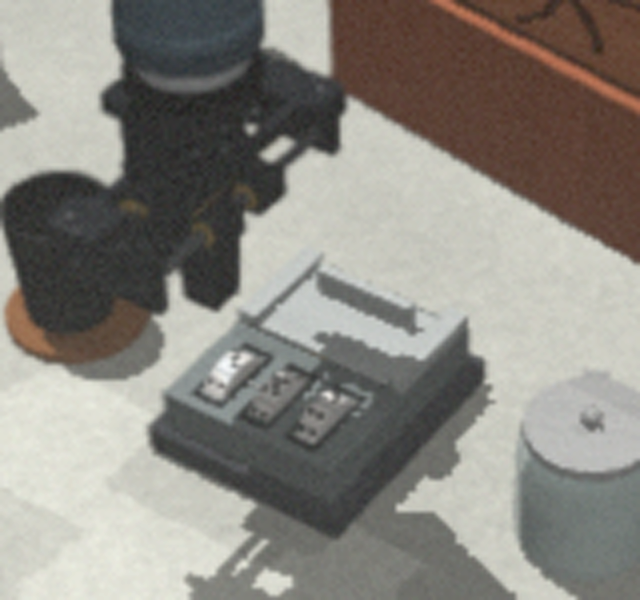

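The fingers are closed above the box and the outer wheels show the same dots. I'll descend to just above the expected wheel top.

Call:
move_arm:
  targets:
    - {"translation": [0,0,3],"roll": 0,"gripper": 1}
    - {"translation": [0,0,4.5],"roll": 0,"gripper": 1}
    - {"translation": [0,0,5.3],"roll": 0,"gripper": 1}
    - {"translation": [0,0,5.6],"roll": 0,"gripper": 1}
    - {"translation": [0,0,5.6],"roll": 0,"gripper": 1}
    - {"translation": [0,0,5.6],"roll": 0,"gripper": 1}

```text
time: 2.9
eef_pos: [0.4919, 0.0502, 0.0643]
eef_rot: [[-0.201, 0.98, 0.001], [0.98, 0.201, -0.0], [-0.0, 0.001, -1.0]]
contact_force: [0.7, 0.3, -0.2]
finger_gap: 0.0007
grasp_force: 0.0
```

Call:
move_arm:
  targets:
    - {"translation": [0,0,0.1],"roll": 0,"gripper": 1}
    - {"translation": [0,0,0.15],"roll": 0,"gripper": 1}
    - {"translation": [0,0,0.2],"roll": 0,"gripper": 1}
    - {"translation": [0,0,0.2],"roll": 0,"gripper": 1}

```text
time: 3.4
eef_pos: [0.4914, 0.0502, 0.0617]
eef_rot: [[-0.201, 0.98, -0.0], [0.98, 0.201, -0.0], [-0.0, -0.0, -1.0]]
contact_force: [-0.1, 0.3, -0.3]
finger_gap: 0.0001
grasp_force: 0.0
```

Call:
move_arm:
  targets:
    - {"translation": [0,0,0.1],"roll": 0,"gripper": 1}
    - {"translation": [0,0,0.15],"roll": 0,"gripper": 1}
    - {"translation": [0,0,0.15],"roll": 0,"gripper": 1}

```text
time: 3.78
eef_pos: [0.4913, 0.0502, 0.0601]
eef_rot: [[-0.201, 0.98, -0.0], [0.98, 0.201, 0.0], [0.0, -0.0, -1.0]]
contact_force: [1.2, -0.1, 0.1]
finger_gap: 0.0004
grasp_force: 0.0
```

Call:
move_arm:
  targets:
    - {"translation": [0,0,0.1],"roll": 0,"gripper": 1}
    - {"translation": [0,0,0.1],"roll": 0,"gripper": 1}
    - {"translation": [0,0,0.1],"roll": 0,"gripper": 1}

```text
time: 4.15
eef_pos: [0.4914, 0.0502, 0.0592]
eef_rot: [[-0.201, 0.98, -0.0], [0.98, 0.201, 0.0], [0.0, -0.0, -1.0]]
contact_force: [0.7, -0.1, -0.7]
finger_gap: 0.0004
grasp_force: 0.0
```

Call:
move_arm:
  targets:
    - {"translation": [0,0,0.1],"roll": 0,"gripper": 1}
    - {"translation": [0,0,0.1],"roll": 0,"gripper": 1}
    - {"translation": [0,0,0.1],"roll": 0,"gripper": 1}

```text
time: 4.53
eef_pos: [0.4915, 0.0502, 0.0584]
eef_rot: [[-0.201, 0.98, 0.0], [0.98, 0.201, -0.0], [-0.0, 0.0, -1.0]]
contact_force: [0.1, 0.2, 2.0]
finger_gap: 0.0004
grasp_force: 1.2
```

Call:
move_arm:
  targets:
    - {"translation": [0,0,0.07],"roll": 0,"gripper": 1}
    - {"translation": [0,0,0.07],"roll": 0,"gripper": 1}
    - {"translation": [0,0,0.07],"roll": 0,"gripper": 1}

```text
time: 4.9
eef_pos: [0.4916, 0.0502, 0.0577]
eef_rot: [[-0.201, 0.98, 0.0], [0.98, 0.201, -0.0], [-0.0, 0.0, -1.0]]
contact_force: [-0.3, 0.5, 4.2]
finger_gap: 0.0007
grasp_force: 2.3
```

Contact is at z≈0.0585, so the shim is about 6.5 mm. I'll press 1 mm deeper and drag away from the robot.

Call:
move_arm:
  targets:
    - {"translation": [0,0,0.1],"roll": 0,"gripper": 1}
    - {"translation": [0,0,0.1],"roll": 0,"gripper": 1}
    - {"translation": [0,0.2,0.1],"roll": 0,"gripper": 1}
    - {"translation": [0,0.4,0.1],"roll": 0,"gripper": 1}
    - {"translation": [0,0.6,0.1],"roll": 0,"gripper": 1}
    - {"translation": [0,0.8,0.1],"roll": 0,"gripper": 1}
    - {"translation": [0,1.0,0.1],"roll": 0,"gripper": 1}

```text
time: 5.78
eef_pos: [0.5011, 0.052, 0.0569]
eef_rot: [[-0.201, 0.98, -0.001], [0.98, 0.201, -0.0], [-0.0, -0.001, -1.0]]
contact_force: [-3.5, -1.4, 9.2]
finger_gap: 0.0005
grasp_force: 4.6
```

```bash
python3 st.py
```

```text
t 5.775 eef [0.5011 0.052  0.0569] box mm [-41.8  33.6] yawY 11.59 tilt [-0.0006 -0.0004] F box [-3.76 -0.69] 9.19 gap 0.0005
```

Call:
move_arm:
  targets:
    - {"translation": [0,0.2,-0.02],"roll": 0,"gripper": 1}
    - {"translation": [0,0.4,-0.02],"roll": 0,"gripper": 1}
    - {"translation": [0,0.6,-0.02],"roll": 0,"gripper": 1}
    - {"translation": [0,0.8,-0.02],"roll": 0,"gripper": 1}
    - {"translation": [0,1.0,-0.02],"roll": 0,"gripper": 1}
    - {"translation": [0,1.2,-0.02],"roll": 0,"gripper": 1}
    - {"translation": [0,1.2,-0.02],"roll": 0,"gripper": 1}

```text
time: 6.65
eef_pos: [0.513, 0.0543, 0.0571]
eef_rot: [[-0.201, 0.98, -0.0], [0.98, 0.201, -0.001], [-0.001, -0.0, -1.0]]
contact_force: [-3.7, -1.3, 8.6]
finger_gap: 0.0005
grasp_force: 4.1
```

```bash
python3 st.py
```

```text
t 6.65 eef [0.513  0.0543 0.0571] box mm [-29.7  33.5] yawY 11.59 tilt [-0.0003 -0.0006] F box [-3.87 -0.58] 8.61 gap 0.0005
```

Call:
move_arm:
  targets:
    - {"translation": [0,0,-1],"roll": 0,"gripper": 1}
    - {"translation": [0,0,-2],"roll": 0,"gripper": 1}
    - {"translation": [-3.3,0.3,-2],"roll": 0,"gripper": 1}
    - {"translation": [-6.75,0.5,-2],"roll": 0,"gripper": 1}
    - {"translation": [-6.75,0.5,-2],"roll": 0,"gripper": 1}
    - {"translation": [-6.75,0.5,-1],"roll": 0,"gripper": 1}
    - {"translation": [-6.75,0.5,-0.3],"roll": 0,"gripper": 1}
    - {"translation": [-6.75,0.5,-0.15],"roll": 0,"gripper": 1}
    - {"translation": [-6.75,0.5,-0.06],"roll": 0,"gripper": 1}
    - {"translation": [-6.75,0.5,-0.06],"roll": 0,"gripper": 1}

```text
time: 7.9
eef_pos: [0.5313, -0.01, 0.0575]
eef_rot: [[-0.201, 0.98, -0.0], [0.98, 0.201, 0.0], [0.0, -0.0, -1.0]]
contact_force: [-2.4, 1.9, 3.5]
finger_gap: 0.0005
grasp_force: 1.9
```

```bash
python3 st.py
```

```text
t 7.9 eef [ 0.5313 -0.01    0.0575] box mm [-24.6 -33.3] yawY 11.6 tilt [-0.0001  0.0003] F box [-2.01  2.37] 3.51 gap 0.0005
```

Call:
move_arm:
  targets:
    - {"translation": [0,0,0.1],"roll": 0,"gripper": 1}
    - {"translation": [0,0,0.1],"roll": 0,"gripper": 1}
    - {"translation": [0,-0.2,0.1],"roll": 0,"gripper": 1}
    - {"translation": [0,-0.4,0.1],"roll": 0,"gripper": 1}
    - {"translation": [0,-0.6,0.1],"roll": 0,"gripper": 1}

```text
time: 8.52
eef_pos: [0.5281, -0.0117, 0.0577]
eef_rot: [[-0.2, 0.98, 0.006], [0.98, 0.2, -0.0], [-0.001, 0.006, -1.0]]
contact_force: [2.6, 3.4, 6.0]
finger_gap: 0.0007
grasp_force: 2.9
```

```bash
python3 st.py
```

```text
t 8.525 eef [ 0.5281 -0.0117  0.0577] box mm [-28.  -34.2] yawY 11.55 tilt [ 0.0061 -0.0001] F box [3.26 2.77] 6.04 gap 0.0007
```

Call:
move_arm:
  targets:
    - {"translation": [0,0,0],"roll": 0,"gripper": 1}
    - {"translation": [0,0,0],"roll": 0,"gripper": 1}

```text
time: 8.78
eef_pos: [0.528, -0.0117, 0.0577]
eef_rot: [[-0.2, 0.98, 0.006], [0.98, 0.2, -0.0], [-0.001, 0.005, -1.0]]
contact_force: [2.2, 3.3, 6.7]
finger_gap: 0.0004
grasp_force: 3.0
```

```bash
python3 st.py
```

```text
t 8.775 eef [ 0.528  -0.0117  0.0577] box mm [-28.2 -34.2] yawY 11.55 tilt [ 0.0055 -0.0002] F box [2.8  2.82] 6.68 gap 0.0004
```

Call:
move_arm:
  targets:
    - {"translation": [0,-0.15,0],"roll": 0,"gripper": 1}
    - {"translation": [0,-0.3,0],"roll": 0,"gripper": 1}
    - {"translation": [0,-0.3,0],"roll": 0,"gripper": 1}

```text
time: 9.15
eef_pos: [0.525, -0.0123, 0.0578]
eef_rot: [[-0.2, 0.98, 0.005], [0.98, 0.2, -0.0], [-0.001, 0.005, -1.0]]
contact_force: [3.2, 4.2, 6.4]
finger_gap: 0.0008
grasp_force: 3.1
```

```bash
python3 st.py; python3 -c "
from h import *
s=manip.get_state();print(s['joint_positions'].round(2),s['tau'].round(1),s['wrist_torque'].round(2))"
```

```text
t 9.15 eef [ 0.525  -0.0123  0.0578] box mm [-31.3 -34.2] yawY 11.55 tilt [ 0.0055 -0.0002] F box [3.93 3.48] 6.4 gap 0.0008
[-1.4350e+01  1.7800e+01  1.0663e+02  8.0000e-02  5.5270e+01 -2.5940e+01] [ -1.9 -38.6 -23.   -1.    0.5  -0. ] [ 0.51 -0.37 -0.01]
```

Call:
move_arm:
  targets:
    - {"translation": [0.1,0,0.05],"roll": 0,"gripper": 1}
    - {"translation": [0.1,-0.2,0.05],"roll": 0,"gripper": 1}
    - {"translation": [0.1,-0.4,0.05],"roll": 0,"gripper": 1}
    - {"translation": [0.1,-0.6,0.05],"roll": 0,"gripper": 1}
    - {"translation": [0.1,-0.8,0.05],"roll": 0,"gripper": 1}
    - {"translation": [0.1,-1.0,0.05],"roll": 0,"gripper": 1}
    - {"translation": [0.1,-1.2,0.05],"roll": 0,"gripper": 1}

```text
time: 10.02
eef_pos: [0.5136, -0.0143, 0.0576]
eef_rot: [[-0.2, 0.98, 0.007], [0.98, 0.2, -0.001], [-0.003, 0.006, -1.0]]
contact_force: [2.9, 1.7, 8.5]
finger_gap: 0.0003
grasp_force: 3.3
```

```bash
python3 st.py
```

```text
t 10.025 eef [ 0.5136 -0.0143  0.0576] box mm [-42.8 -33.9] yawY 11.55 tilt [ 0.0068 -0.0012] F box [3.18 1.05] 8.47 gap 0.0003
```

Call:
move_arm:
  targets:
    - {"translation": [0,-0.2,0],"roll": 0,"gripper": 1}
    - {"translation": [0,-0.4,0],"roll": 0,"gripper": 1}
    - {"translation": [0,-0.6,0],"roll": 0,"gripper": 1}
    - {"translation": [0,-0.8,0],"roll": 0,"gripper": 1}
    - {"translation": [0,-1.0,0],"roll": 0,"gripper": 1}
    - {"translation": [0,-1.2,0],"roll": 0,"gripper": 1}

```text
time: 10.78
eef_pos: [0.5009, -0.0168, 0.057]
eef_rot: [[-0.2, 0.98, 0.005], [0.98, 0.2, -0.001], [-0.002, 0.004, -1.0]]
contact_force: [2.6, -0.1, 3.3]
finger_gap: 0.0003
grasp_force: 1.7
```

```bash
python3 st.py
```

```text
t 10.775 eef [ 0.5009 -0.0168  0.057 ] box mm [-55.8 -33.8] yawY 11.56 tilt [ 0.0046 -0.0012] F box [ 2.52 -0.61] 3.27 gap 0.0003
```

Call:
move_arm:
  targets:
    - {"translation": [0,0,-1],"roll": 0,"gripper": 1}
    - {"translation": [0,-4,-6],"roll": 0,"gripper": 1}
    - {"translation": [0,-10,-9],"roll": 0,"gripper": 1}
    - {"translation": [0,-15,-10],"roll": 0,"gripper": 1}
    - {"translation": [0,-15,-10],"roll": 0,"gripper": 1}
    - {"translation": [0,-15,-10],"roll": 0,"gripper": 1}

```text
time: 11.52
eef_pos: [0.3524, -0.0466, 0.1563]
eef_rot: [[-0.2, 0.98, 0.001], [0.98, 0.2, -0.001], [-0.001, 0.001, -1.0]]
contact_force: [-0.2, 0.3, 0.3]
finger_gap: 0.0004
grasp_force: 0.0
```

```bash
python3 - <<'E'
import st
from unwrap import *
im={n:np.mean([optics.get_image(n)[0].astype(float) for _ in range(4)],0)[:,:,::-1].astype(np.uint8) for n in("side","top")}
for n in im: cv2.imwrite(f"pics/{n}1.png",im[n])
unwrap({"side":im["side"]},"a.png"); u=cv2.imread("a.png")
A=cv2.resize(im["side"][202:234,256:304],(400,267),interpolation=cv2.INTER_CUBIC)
u=cv2.copyMakeBorder(u,0,0,0,400,cv2.BORDER_CONSTANT);u[:267,-400:]=cv2.normalize(A,None,0,255,cv2.NORM_MINMAX); cv2.imwrite("pics/u1.png",u)
E
```

```text
t 11.525 eef [ 0.3524 -0.0466  0.1563] box mm [-207.2  -33.2] yawY 11.52 tilt [ 0.0015 -0.0007] F box [-0.17  0.3 ] 0.28 gap 0.0004
```

View pics/u1.png

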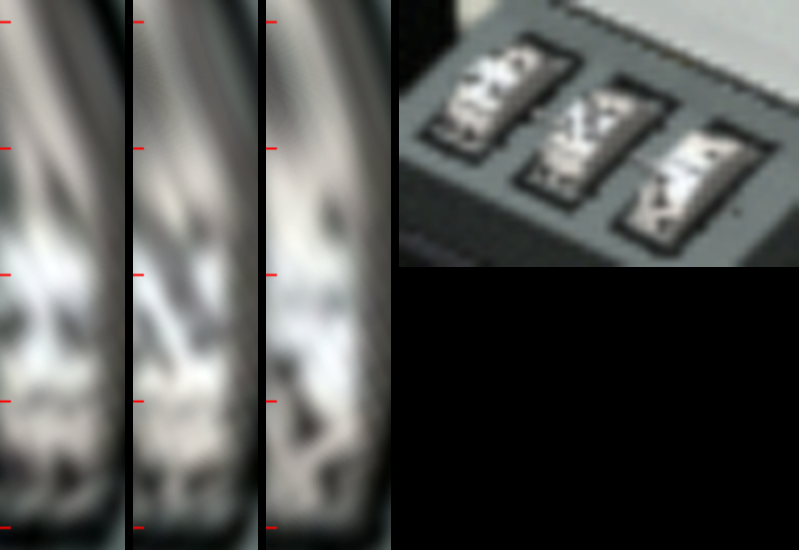

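Left reads four, about 3° past centre. Right shows two about 24° beyond the top, so it still needs roughly 11 mm of roll towards the robot.

Call:
move_arm:
  targets:
    - {"translation": [0,6,3],"roll": 0,"gripper": 1}
    - {"translation": [0,12,6],"roll": 0,"gripper": 1}
    - {"translation": [0,18.1,8.5],"roll": 0,"gripper": 1}
    - {"translation": [0,18.1,9],"roll": 0,"gripper": 1}
    - {"translation": [0,17.6,9],"roll": 0,"gripper": 1}
    - {"translation": [0,17.3,9.2],"roll": 0,"gripper": 1}
    - {"translation": [0,17.3,9.5],"roll": 0,"gripper": 1}
    - {"translation": [0,17.3,9.7],"roll": 0,"gripper": 1}

```text
time: 12.92
eef_pos: [0.5213, -0.0118, 0.0595]
eef_rot: [[-0.2, 0.98, 0.001], [0.98, 0.2, -0.0], [-0.001, 0.001, -1.0]]
contact_force: [-0.2, -0.1, 0.4]
finger_gap: 0.0007
grasp_force: 0.0
```

```bash
python3 st.py
```

```text
t 12.925 eef [ 0.5213 -0.0118  0.0595] box mm [-34.7 -33. ] yawY 11.54 tilt [ 0.0013 -0.0003] F box [-0.19 -0.02] 0.4 gap 0.0007
```

Call:
move_arm:
  targets:
    - {"translation": [0,0,0.1],"roll": 0,"gripper": 1}
    - {"translation": [0,0,0.2],"roll": 0,"gripper": 1}
    - {"translation": [0,0,0.28],"roll": 0,"gripper": 1}
    - {"translation": [0,0,0.28],"roll": 0,"gripper": 1}

```text
time: 13.42
eef_pos: [0.5216, -0.0118, 0.0569]
eef_rot: [[-0.201, 0.98, 0.0], [0.98, 0.201, -0.0], [-0.001, 0.0, -1.0]]
contact_force: [-4.0, -0.8, 8.3]
finger_gap: 0.0006
grasp_force: 4.5
```

```bash
python3 st.py
```

```text
t 13.425 eef [ 0.5216 -0.0118  0.0569] box mm [-34.4 -33. ] yawY 11.58 tilt [ 0.0003 -0.0005] F box [-4.04 -0.04] 8.27 gap 0.0006
```

Call:
move_arm:
  targets:
    - {"translation": [0,-0.2,0],"roll": 0,"gripper": 1}
    - {"translation": [0,-0.4,0],"roll": 0,"gripper": 1}
    - {"translation": [0,-0.6,0],"roll": 0,"gripper": 1}
    - {"translation": [0,-0.8,0],"roll": 0,"gripper": 1}
    - {"translation": [0,-1.0,0],"roll": 0,"gripper": 1}
    - {"translation": [0,-1.1,0],"roll": 0,"gripper": 1}
    - {"translation": [0,-1.1,0],"roll": 0,"gripper": 1}

```text
time: 14.3
eef_pos: [0.513, -0.0136, 0.0577]
eef_rot: [[-0.2, 0.98, 0.005], [0.98, 0.2, -0.0], [-0.001, 0.005, -1.0]]
contact_force: [2.4, 2.5, 6.4]
finger_gap: 0.0003
grasp_force: 3.2
```

```bash
python3 st.py
```

```text
t 14.3 eef [ 0.513  -0.0136  0.0577] box mm [-43.2 -33.1] yawY 11.55 tilt [ 0.0054 -0.    ] F box [2.83 1.94] 6.42 gap 0.0003
```

Call:
move_arm:
  targets:
    - {"translation": [0,-0.1,0.04],"roll": 0,"gripper": 1}
    - {"translation": [0,-0.25,0.04],"roll": 0,"gripper": 1}
    - {"translation": [0,-0.25,0.04],"roll": 0,"gripper": 1}

```text
time: 14.68
eef_pos: [0.5107, -0.0141, 0.0574]
eef_rot: [[-0.2, 0.98, 0.006], [0.98, 0.2, -0.0], [-0.001, 0.006, -1.0]]
contact_force: [3.0, 3.1, 7.2]
finger_gap: 0.0004
grasp_force: 3.6
```

```bash
python3 st.py
```

```text
t 14.675 eef [ 0.5107 -0.0141  0.0574] box mm [-45.6 -33.1] yawY 11.56 tilt [ 0.0057 -0.    ] F box [3.53 2.4 ] 7.22 gap 0.0004
```

Call:
move_arm:
  targets:
    - {"translation": [0,0,-1],"roll": 0,"gripper": 1}
    - {"translation": [0,-4,-6],"roll": 0,"gripper": 1}
    - {"translation": [0,-10,-9],"roll": 0,"gripper": 1}
    - {"translation": [0,-15,-10],"roll": 0,"gripper": 1}
    - {"translation": [0,-15,-10],"roll": 0,"gripper": 1}
    - {"translation": [0,-15,-10],"roll": 0,"gripper": 1}

```text
time: 15.42
eef_pos: [0.3618, -0.0447, 0.1561]
eef_rot: [[-0.2, 0.98, 0.002], [0.98, 0.2, -0.001], [-0.001, 0.002, -1.0]]
contact_force: [0.3, 0.4, -0.9]
finger_gap: 0.0006
grasp_force: 0.0
```

```bash
python3 - <<'E'
import st
from unwrap import *
im={n:np.mean([optics.get_image(n)[0].astype(float) for _ in range(4)],0)[:,:,::-1].astype(np.uint8) for n in("side",)}
unwrap({"side":im["side"]},"a.png"); u=cv2.imread("a.png")
A=cv2.resize(im["side"][202:234,256:304],(400,267),interpolation=cv2.INTER_CUBIC)
u=cv2.copyMakeBorder(u,0,0,0,400,cv2.BORDER_CONSTANT);u[:267,-400:]=cv2.normalize(A,None,0,255,cv2.NORM_MINMAX); cv2.imwrite("pics/u2.png",u)
E
```

```text
t 15.425 eef [ 0.3618 -0.0447  0.1561] box mm [-197.6  -33.2] yawY 11.53 tilt [ 0.0017 -0.0007] F box [0.42 0.33] -0.87 gap 0.0006
```

View pics/u2.png

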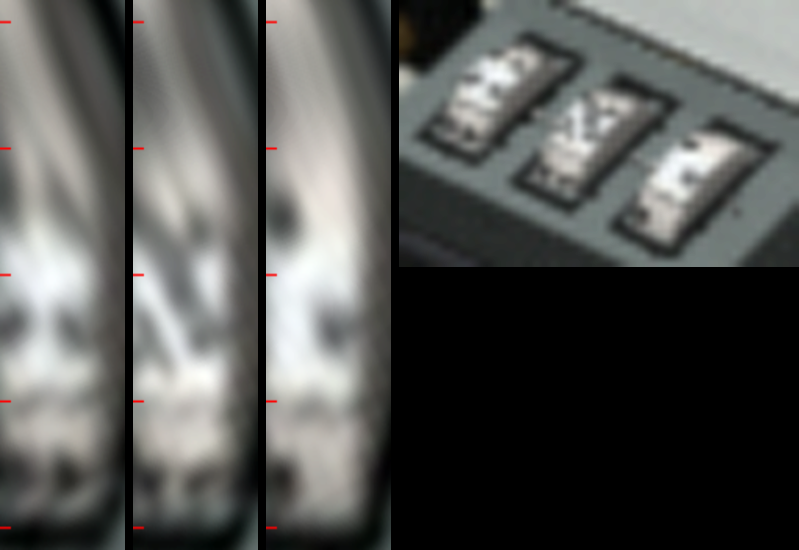

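The code reads 4-5-2, with all three wheels within a few degrees of each other. Next I'll go to the ridge.

Call:
move_arm:
  targets:
    - {"translation": [3.3,6,2],"roll": 0,"gripper": 1}
    - {"translation": [3.3,12,4],"roll": 0,"gripper": 1}
    - {"translation": [3.3,17,5.5],"roll": 0,"gripper": 1}
    - {"translation": [3.3,21.9,6.6],"roll": 0,"gripper": 1}
    - {"translation": [3.3,21.9,7.5],"roll": 0,"gripper": 1}
    - {"translation": [3.3,21.9,8.7],"roll": 0,"gripper": 1}
    - {"translation": [3.3,21.9,9.5],"roll": 0,"gripper": 1}
    - {"translation": [3.3,21.9,9.8],"roll": 0,"gripper": 1}
    - {"translation": [3.3,21.9,9.9],"roll": 0,"gripper": 1}
    - {"translation": [3.3,21.9,9.9],"roll": 0,"gripper": 1}

```text
time: 16.88
eef_pos: [0.5694, 0.0318, 0.0572]
eef_rot: [[-0.2, 0.98, 0.001], [0.98, 0.2, -0.0], [-0.0, 0.001, -1.0]]
contact_force: [1.2, 0.0, -0.0]
finger_gap: 0.0005
grasp_force: 0.0
```

```bash
python3 st.py
```

```text
t 16.875 eef [0.5694 0.0318 0.0572] box mm [21.1  0.1] yawY 11.56 tilt [ 0.001  -0.0001] F box [ 1.2 -0.2] -0.02 gap 0.0005
```

Call:
move_arm:
  targets:
    - {"translation": [0,0.4,0],"roll": 0,"gripper": 1}
    - {"translation": [0,0.7,0],"roll": 0,"gripper": 1}
    - {"translation": [0,0.9,0],"roll": 0,"gripper": 1}
    - {"translation": [0,1.1,0],"roll": 0,"gripper": 1}
    - {"translation": [0,1.2,0],"roll": 0,"gripper": 1}

```text
time: 17.5
eef_pos: [0.581, 0.0344, 0.0565]
eef_rot: [[-0.201, 0.98, -0.0], [0.98, 0.201, 0.0], [0.0, -0.0, -1.0]]
contact_force: [-0.2, -0.1, -1.2]
finger_gap: 0.0006
grasp_force: 0.0
```

```bash
python3 st.py
```

```text
t 17.5 eef [0.581  0.0344 0.0565] box mm [33.   0.3] yawY 11.58 tilt [-0.0001  0.    ] F box [-0.25 -0.02] -1.18 gap 0.0006
```

Call:
move_arm:
  targets:
    - {"translation": [0,0.1,0],"roll": 0,"gripper": 1}
    - {"translation": [0,0.2,0],"roll": 0,"gripper": 1}

```text
time: 17.75
eef_pos: [0.5827, 0.0348, 0.0565]
eef_rot: [[-0.201, 0.98, -0.0], [0.98, 0.201, 0.0], [0.0, -0.0, -1.0]]
contact_force: [-2.0, -0.4, -0.0]
finger_gap: 0.0004
grasp_force: 1.0
```

```bash
python3 st.py
```

```text
t 17.75 eef [0.5827 0.0348 0.0565] box mm [34.8  0.3] yawY 11.57 tilt [-0.0004  0.    ] F box [-2.04  0.02] -0.05 gap 0.0004
```

Call:
move_arm:
  targets:
    - {"translation": [0,0.15,0],"roll": 0,"gripper": 1}
    - {"translation": [0,0.3,0],"roll": 0,"gripper": 1}
    - {"translation": [0,0.4,0],"roll": 0,"gripper": 1}
    - {"translation": [0,0.5,0],"roll": 0,"gripper": 1}
    - {"translation": [0,0.5,0],"roll": 0,"gripper": 1}

```text
time: 18.38
eef_pos: [0.5877, 0.0357, 0.0565]
eef_rot: [[-0.201, 0.98, -0.0], [0.98, 0.201, -0.0], [0.0, -0.0, -1.0]]
contact_force: [-2.7, -1.6, 0.1]
finger_gap: 0.0003
grasp_force: 1.3
```

Call:
move_arm:
  targets:
    - {"translation": [0,0.1,0],"roll": 0,"gripper": 1}
    - {"translation": [0,0.2,0],"roll": 0,"gripper": 1}
    - {"translation": [0,0.2,0],"roll": 0,"gripper": 1}

```text
time: 18.75
eef_pos: [0.5898, 0.0362, 0.0565]
eef_rot: [[-0.201, 0.98, 0.0], [0.98, 0.201, -0.0], [-0.0, 0.0, -1.0]]
contact_force: [-2.8, -1.9, 1.2]
finger_gap: 0.0001
grasp_force: 1.3
```

```bash
python3 st.py
```

```text
t 18.75 eef [0.5898 0.0362 0.0565] box mm [41.9  0.3] yawY 11.57 tilt [ 0. -0.] F box [-3.17 -1.27] 1.2 gap 0.0001
```

The cover is past the pins with friction force only. I'll keep pushing.

Call:
move_arm:
  targets:
    - {"translation": [0,0.3,0],"roll": 0,"gripper": 1}
    - {"translation": [0,0.6,0],"roll": 0,"gripper": 1}
    - {"translation": [0,0.9,0],"roll": 0,"gripper": 1}
    - {"translation": [0,1.2,0],"roll": 0,"gripper": 1}
    - {"translation": [0,1.5,0],"roll": 0,"gripper": 1}
    - {"translation": [0,1.8,0],"roll": 0,"gripper": 1}
    - {"translation": [0,2.1,0],"roll": 0,"gripper": 1}
    - {"translation": [0,2.4,0],"roll": 0,"gripper": 1}
    - {"translation": [0,2.6,0],"roll": 0,"gripper": 1}
    - {"translation": [0,2.8,0],"roll": 0,"gripper": 1}
    - {"translation": [0,2.8,0],"roll": 0,"gripper": 1}

```text
time: 20.12
eef_pos: [0.6174, 0.0419, 0.0567]
eef_rot: [[-0.201, 0.98, 0.0], [0.98, 0.201, 0.0], [0.0, 0.001, -1.0]]
contact_force: [-1.7, -2.2, -0.5]
finger_gap: 0.0004
grasp_force: 0.9
```

```bash
python3 st.py
```

```text
t 20.125 eef [0.6174 0.0419 0.0567] box mm [70.2  0.4] yawY 11.57 tilt [0.0005 0.0002] F box [-2.09 -1.8 ] -0.53 gap 0.0004
```

Call:
move_arm:
  targets:
    - {"translation": [0,0.1,0],"roll": 0,"gripper": 1}
    - {"translation": [0,0.2,0],"roll": 0,"gripper": 1}
    - {"translation": [0,0.2,0],"roll": 0,"gripper": 1}

```text
time: 20.5
eef_pos: [0.6192, 0.0423, 0.0567]
eef_rot: [[-0.201, 0.98, 0.0], [0.98, 0.201, 0.0], [0.0, 0.0, -1.0]]
contact_force: [-3.3, -1.3, 0.5]
finger_gap: 0.0004
grasp_force: 1.3
```

```bash
python3 st.py
```

```text
t 20.5 eef [0.6192 0.0423 0.0567] box mm [72.   0.3] yawY 11.58 tilt [0.0002 0.0001] F box [-3.55 -0.63] 0.5 gap 0.0004
```

Stop expected near 74.5; stepping 1 mm at a time.

Call:
move_arm:
  targets:
    - {"translation": [0,0.05,0],"roll": 0,"gripper": 1}
    - {"translation": [0,0.1,0],"roll": 0,"gripper": 1}
    - {"translation": [0,0.1,0],"roll": 0,"gripper": 1}

```text
time: 20.88
eef_pos: [0.6201, 0.0424, 0.0567]
eef_rot: [[-0.201, 0.98, 0.0], [0.98, 0.201, 0.0], [0.0, 0.0, -1.0]]
contact_force: [-1.7, -1.4, 0.3]
finger_gap: 0.0003
grasp_force: 1.4
```

Call:
move_arm:
  targets:
    - {"translation": [0,0.05,0],"roll": 0,"gripper": 1}
    - {"translation": [0,0.08,0],"roll": 0,"gripper": 1}
    - {"translation": [0,0.08,0],"roll": 0,"gripper": 1}

```text
time: 21.25
eef_pos: [0.6209, 0.0426, 0.0566]
eef_rot: [[-0.201, 0.98, 0.0], [0.98, 0.201, 0.0], [0.0, 0.0, -1.0]]
contact_force: [-2.6, -0.6, 1.0]
finger_gap: 0.0002
grasp_force: 1.4
```

Call:
move_arm:
  targets:
    - {"translation": [0,0.05,0],"roll": 0,"gripper": 1}
    - {"translation": [0,0.05,0],"roll": 0,"gripper": 1}

```text
time: 21.5
eef_pos: [0.6214, 0.0426, 0.0567]
eef_rot: [[-0.201, 0.98, 0.0], [0.98, 0.201, 0.0], [-0.0, 0.0, -1.0]]
contact_force: [-2.5, -1.2, 0.9]
finger_gap: 0.0003
grasp_force: 1.4
```

```bash
python3 st.py
```

```text
t 21.5 eef [0.6214 0.0426 0.0567] box mm [74.3  0.3] yawY 11.57 tilt [0.0001 0.    ] F box [-2.7  -0.69] 0.94 gap 0.0003
```

Call:
move_arm:
  targets:
    - {"translation": [0,0.04,0],"roll": 0,"gripper": 1}
    - {"translation": [0,0.04,0],"roll": 0,"gripper": 1}

```text
time: 21.75
eef_pos: [0.6218, 0.0427, 0.0566]
eef_rot: [[-0.201, 0.98, 0.0], [0.98, 0.201, -0.0], [-0.0, 0.0, -1.0]]
contact_force: [-2.5, -0.9, 1.7]
finger_gap: 0.0005
grasp_force: 1.5
```

Call:
move_arm:
  targets:
    - {"translation": [0,0.04,0],"roll": 0,"gripper": 1}
    - {"translation": [0,0.04,0],"roll": 0,"gripper": 1}

```text
time: 22.0
eef_pos: [0.622, 0.0428, 0.0566]
eef_rot: [[-0.201, 0.98, -0.0], [0.98, 0.201, -0.0], [0.0, -0.0, -1.0]]
contact_force: [-3.6, -1.2, 1.4]
finger_gap: 0.0007
grasp_force: 1.9
```

Call:
move_arm:
  targets:
    - {"translation": [0,0.03,0],"roll": 0,"gripper": 1}
    - {"translation": [0,0.03,0],"roll": 0,"gripper": 1}

```text
time: 22.25
eef_pos: [0.6221, 0.0428, 0.0566]
eef_rot: [[-0.201, 0.98, -0.001], [0.98, 0.201, -0.0], [0.0, -0.001, -1.0]]
contact_force: [-4.2, -3.2, 2.6]
finger_gap: 0.0002
grasp_force: 2.6
```

Call:
move_arm:
  targets:
    - {"translation": [0,0.03,0],"roll": 0,"gripper": 1}
    - {"translation": [0,0.03,0],"roll": 0,"gripper": 1}

```text
time: 22.5
eef_pos: [0.6222, 0.0428, 0.0566]
eef_rot: [[-0.201, 0.98, -0.001], [0.98, 0.201, -0.0], [0.0, -0.001, -1.0]]
contact_force: [-6.5, -2.0, 3.5]
finger_gap: 0.0002
grasp_force: 3.1
```

Call:
move_arm:
  targets:
    - {"translation": [0,0.03,0],"roll": 0,"gripper": 1}
    - {"translation": [0,0.03,0],"roll": 0,"gripper": 1}

```text
time: 22.75
eef_pos: [0.6222, 0.0428, 0.0565]
eef_rot: [[-0.201, 0.98, -0.002], [0.98, 0.201, -0.0], [0.0, -0.002, -1.0]]
contact_force: [-6.6, -2.4, 3.9]
finger_gap: 0.0004
grasp_force: 3.7
```

```bash
python3 st.py
```

```text
t 22.75 eef [0.6222 0.0428 0.0565] box mm [75.   0.3] yawY 11.58 tilt [-0.002  -0.0002] F box [-6.9  -1.01] 3.87 gap 0.0004
```

The force is rising without motion, so the cover is at its hard stop. I'll back off, lift, and check.

Call:
move_arm:
  targets:
    - {"translation": [0,-0.5,0],"roll": 0,"gripper": 1}
    - {"translation": [0,-1.2,0],"roll": 0,"gripper": 1}
    - {"translation": [0,-1.5,-1],"roll": 0,"gripper": 1}
    - {"translation": [0,-1.5,-5],"roll": 0,"gripper": 1}
    - {"translation": [0,-7,-9],"roll": 0,"gripper": 1}
    - {"translation": [0,-13,-10],"roll": 0,"gripper": 1}
    - {"translation": [0,-19,-10],"roll": 0,"gripper": 1}
    - {"translation": [0,-25,-10],"roll": 0,"gripper": 1}
    - {"translation": [0,-25,-10],"roll": 0,"gripper": 1}
    - {"translation": [0,-25,-10],"roll": 0,"gripper": 1}

```text
time: 24.0
eef_pos: [0.3795, -0.0076, 0.158]
eef_rot: [[-0.2, 0.98, 0.004], [0.98, 0.2, -0.001], [-0.002, 0.004, -1.0]]
contact_force: [0.8, -0.2, 1.0]
finger_gap: 0.0006
grasp_force: 0.0
```

```bash
python3 - <<'E'
import st
from unwrap import *
im=np.mean([optics.get_image("side")[0].astype(float) for _ in range(4)],0)[:,:,::-1].astype(np.uint8)
unwrap({"side":im},"a.png"); u=cv2.imread("a.png")
A=cv2.resize(im[160:260,210:385],(400,229),interpolation=cv2.INTER_CUBIC);B=cv2.resize(im[202:234,256:304],(400,267),interpolation=cv2.INTER_CUBIC)
u=cv2.copyMakeBorder(u,0,0,0,400,cv2.BORDER_CONSTANT);u[:229,-400:]=cv2.normalize(A,None,0,255,cv2.NORM_MINMAX);u[240:507,-400:]=cv2.normalize(B,None,0,255,cv2.NORM_MINMAX); cv2.imwrite("pics/u3.png",u)
E
```

```text
t 24.0 eef [ 0.3795 -0.0076  0.158 ] box mm [-172.9   -0.5] yawY 11.53 tilt [ 0.0039 -0.0011] F box [ 0.76 -0.39] 0.97 gap 0.0006
```

View pics/u3.png

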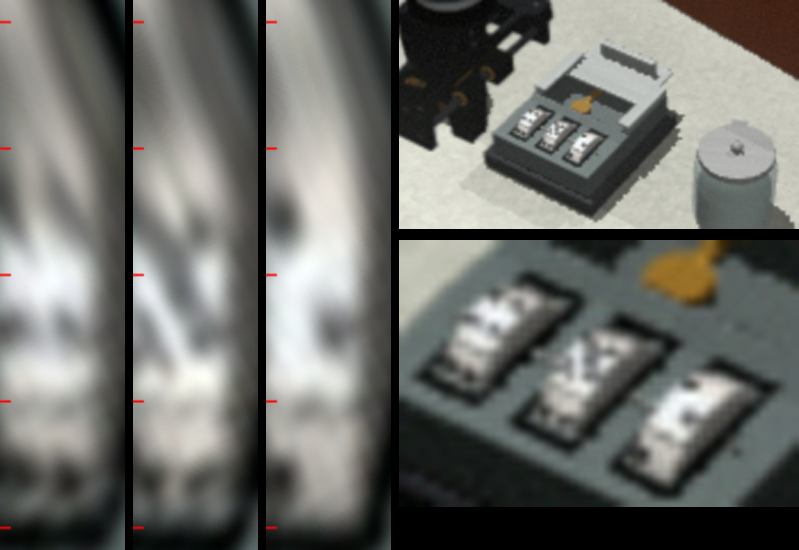

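The cover is open with the key visible near (585,103), the wheels still read 4-5-2, and the arm is clear of everything.

```bash
python3 -c "
from plant import manip
print(manip.hand_in())"
```

```text
the job is handed in; nothing more can be done
None
```

The key box is open and handed in: the wheels read 4-5-2, the cover is pushed to its hard stop, and the arm is clear, with the highest force I read on the box about 10 N.

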